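# Zero the seating-height gauge on the golden module

### The job

Zero the connector seating-height gauge on its golden module: slide the carrier that holds the module into the gauge's guideway, nose first, in under the lips and the dial's spindle until it rests against the stop, and leave it there. Then turn the dial's bezel until its zero mark lies right under the pointer. Keep the fingers off the module, and leave the loupe, the tweezers and the dish where they are.

Things in the scene. Friction and masses are not known exactly. Their poses are not given: they have to be found in the camera images.
- gauge: Grey bench gauge fixed to the bench, 80 mm high: base plate 190 x 94 mm (x = -85 to +105), 12 mm thick, carrying a guideway, a C-frame over its closed end and a face-up dial on top. Origin on the bench under the guideway's centre line; x runs along the guideway from open mouth to stop (the way the carrier goes in), y across, z up
- mouth (a point): Middle of the guideway's mouth on the slideway (base top), at x = -20, z = 12 mm in the gauge's frame. Channel 49 mm wide from here to the stop, under side lips at z = 19.5 to 23.5 mm with 37 mm between them; rails and lips reach out to y = +-36 mm. In front of it the rails flare to 56 mm at x = -28 mm and 60 mm at x = -34 mm and the lip ends bend up; bare base from there to x = -85
- stop_face (a point): Middle of the stop (front of the C-frame's column) on the slideway, at x = +75, z = 12 mm in the gauge's frame. The carrier is home when carrier_nose is here, its underside at z = 12 mm. A C-frame arm 34 mm wide, z = 40 to 54 mm, runs above x = 16 to 104, y = -29 to +5 mm
- spindle_foot (a point): Lowest point of the dial's domed, spring-loaded spindle foot, z = 22 mm at rest, on the dial's axis. The module's connector pushes it up about 2.4 mm as the carrier comes home (drag 1 to 2 N), which swings the pointer
- carrier: Loose aluminium slide, 165 mm long, 140 g, lying flat on the bench at first. Origin on its underside halfway along; x from tail to nose, z up. Plate 5 mm thick: 46 mm wide with rounded corners from x = +5 to +82.5 mm (nose), 24 mm wide back to the tail at x = -82.5. A purple module is screwed on the wide part, up to 12.5 mm above the underside; a black grip stands on the tail
- carrier_grip (a point): Point in the carrier's black grip block, 57.5 mm behind (-x) the carrier's origin, 20 mm above the underside. The block is 34 mm long (carrier x), 16 mm wide (carrier y, the way to pinch it); it stands on the plate at 5 mm and its top is 35 mm above the underside
- carrier_nose (a point): Middle of the carrier's nose edge, on its underside: 82.5 mm in front (+x) of its origin
- golden_module: The purple circuit board fixed on the wide part of the carrier, 62 x 30 mm, with a 32 mm long black connector near its -y edge (carrier y = -12 mm); not to be touched by the fingers. Origin at the centre of its underside, 47.5 mm in front (+x) of the carrier's origin
- bezel_axis (a point): Fixed point on the dial's vertical axis at mid-height of its bezel, z = 73 mm, at x = +40, y = -12 mm in the gauge's frame. The bezel is a dark knurled ring 54 mm in diameter, z = 66 to 80 mm, that turns with the white dial face; the dial body below it is 49 mm in diameter, z = 54 to 66 mm. It turns stiffly (0.04 N m) and stays where it is left
- bezel (a joint): Angle of bezel and dial face (rad); grows clockwise seen from above; no stop within reach. The zero mark points along the gauge's +x at 0
- pointer (a joint): Angle of the pointer (rad), driven by the spindle (0.6 rad per mm of lift), 0 with the spindle down; grows clockwise seen from above. At 0 it points along the gauge's +y; it does not turn with the bezel. The zero mark is under it when bezel = pointer - pi/2
- zero_mark (a point): On the dial face, in the zero mark (the one broad black bar, 7.5 x 3 mm; the other marks are thin lines, 15 degrees apart), 19 mm from the dial's axis, z = 78 mm
- pointer_tip (a point): At the thin long end of the black pointer, 19 mm from the dial's axis, z = 78 mm (its short thick end is the tail)
- microscope: Fixed stereo microscope, part of the bench. Its head and eyepieces hang over the bench right of the carrier, at about x = 0.46 to 0.68, y = -0.13 to 0.0, z = 0.16 to 0.40 m (world), its boom and column lie farther right and back. Keep the arm and wrist clear of it
- loupe: Bystander: black eye loupe standing on its wide rim, 36 mm across, 34 mm high. Origin at the centre of its underside
- dish: Bystander: small light-grey round dish of swabs, 54 mm across, 18 mm high. Origin at the centre of its underside
- tweezers: Bystander: tweezers with green grips lying on the bench, 16 x 118 x 9 mm. Origin at the centre of the underside, y along the length

How it is judged:
On the way:
1. the carrier is home in the guideway: under the lips, its nose against the stop (x of carrier_nose in the frame of gauge above 0.0725 m and y of carrier_nose in the frame of gauge between -0.003 and 0.003 m and z of carrier_nose in the frame of gauge below 0.0145 m and angle between the x axis of carrier and the x axis of gauge, either way round below 0.06 rad), for 0.2 s.
At the end, for the whole second after the job is handed in: The carrier lies at rest, flat in the guideway under the lips, within 2.5 mm of the stop, 3 mm of the centre line and 0.06 rad of its direction; the bezel stands still with its zero mark under the pointer to within 2.5 mm at the rim (half a division, 7.5 degrees) (all of step 1 and distance between zero_mark and pointer_tip below 0.0025 m and linear speed of carrier below 0.01 m/s and velocity of joint bezel between -0.05 and 0.05 rad/s); the robot touches nothing.
It fails at once if a finger presses on the module (more than 1 N) (contact force between the fingers and golden_module above 1 N).
It fails at once if a bystander (loupe, dish, tweezers) is moved more than 25 mm (distance of any of loupe, dish, tweezers from where it was at the start of the episode above 0.025 m).
It also fails if it takes over 67 s, if anything falls off the work surface, if the arm or the gripper's body presses on something with over 40 N, if the wrist force passes 120 N, or if a joint passes its speed limit or range.

### The arm

A 6-joint arm with a two-finger parallel gripper is mounted at the origin on a cart in front of the work surface, level with it; the furniture and walls round the work are solid. World frame = base frame: x ahead of the robot, y to its left, z up, the work surface at z = 0. Lengths are in m, angles in rad, forces in N, time in s.
With the tool pointing down it reaches from about 0.35 to 0.725 m from the base axis. Payload 6 kg.
Tool frame: the origin (TCP) lies on the mounting face of the last link; the fingertips stand 173 mm ahead of it and the grasp point (between the pads) lies 155 mm ahead of it; z points along the fingers, y is the line along which they close (so a half turn about z gives the same grasp; the last joint's range is limited). The gripper opens to 85 mm and grips with 20 to 120 N. Pads are 22 mm wide; open, the fingers measure 114 mm over their backs; the gripper's body (76 mm by 85 mm) begins 54 mm behind the grasp point. The pads swing forward as they close: fully open they stand 13 mm farther back than shut.
Start: joints at [-0.936, 0.04, 0.085, 0, -1.615, -0.334], TCP at [0.178, -0.573, 0.405] pointing down, gripper open.
Joint ranges: [-2.56, 2.56], [-1.29, 2.01], [-1.08, 1.49], [-3.29, 1.98], [-2.81, -0.18], [-2.99, 2.99]. Speed limits (rad/s): [2.57, 2.57, 3.01, 3.14, 3.14, 3.14].

### API

Orientations are given as a rotation vector (axis times angle).
In Python, from bench import r gives the robot as it stands.
- The arm moves only by the tool step_arm, never from a script. Its argument "steps" is a list that holds one entry, the list of rows, each a list of 5 numbers: the shift along the tool's x, y, z in cm, then the turn about the tool's z in rad, then the closure, from 0 (fully open) to 1 (shut). In form: [[[x, y, z, roll, gripper], ...]]. A call has 1 to 5 rows; each row is the pose to reach, as a shift and turn from the pose commanded when the call began, along the tool's axes at that moment; what a row does not reach only later rows make up. A row lasts 1/8 s, in which the tool goes at most 62.5 mm and 10.7 degrees, less where a joint would pass 70% of its speed; a pose out of reach is approached as far as the arm can. A call with a gripper value outside its range is refused whole. The fingers move at their own pace and stop on an object; "newtons" is the grip in N (left out, the last holds). Time passes only in rows, so rows that repeat a pose let the fingers close. It gives the time, the measured TCP pose, the force, the opening and the grip force at its end, in the units of the state.
- r.observe(): the state, without advancing time (a new reading comes with each control period).
- r.snapshot(name): name is "scene" or "top"; returns a dict with "img" (480x640x3 uint8, red, green, blue), "fx", "fy", "cx", "cy" (pixels), "dist_coeffs" ([k1, k2, p1, p2, k3] as OpenCV has them; the pictures are not rectified), "position" and "rotation" of the camera in the world. Camera axes: x right, y down, z forward; pixel columns grow to the right and rows downward; lengths in m; the calibration is good to about 2 mm. A picture is of the moment at which its call begins. There is no depth.
- r.hand_in(): hands the job in; it is judged then, once.
The state is a dict: "time": time; "joint_positions": joint angles; "qvel": joint speeds; "effort": joint torques, N m; "position": TCP position; "orientation": TCP orientation; "force": force on the tool from outside, world axes, zero at the start; "moment": the same for the moment, N m; "gripper_width": finger opening in m; "finger_force": force on a finger pad.
Only numpy, scipy, OpenCV 4.12 (cv2) and the standard library are available. Lean on these libraries where they do the work, as an engineer would, in place of code of your own. Each camera call takes 0.05 s, during which the arm holds its last target. There are 200 camera calls.

## Working session

There is one attempt and no reset: what is moved stays moved. The work goes in short steps, Python scripts to look and compute and a tool call to move; the robot and the scene stay as the last step left them, time stands still between calls to the robot, and variables do not carry over. Pictures are saved under pics/ and viewed, at most 10 in all, crops included, and the job is handed in when it is done.

Besides the shell and the picture viewer there is one more tool, called after "Call:" as a command line: name --argument value ..., lists and objects as JSON in quotes. step_arm: Moves the arm, as the interface text tells. Its arguments: {"type":"object","properties":{"steps":{"type":"array","items":{"type":"array","items":{"type":"array","items":{"type":"number"}}}},"newtons":{"type":"number"}},"required":["steps"]}

```bash
mkdir -p pics; ls; cat > h.py <<'E'
import numpy as np, cv2
from bench import r
def snap(n,save=None):
    s=r.snapshot(n)
    if save: cv2.imwrite('pics/'+save,s['img'][:,:,::-1])
    return s
def K(s): return np.array([[s['fx'],0,s['cx']],[0,s['fy'],s['cy']],[0,0,1.]])
def R(s):
    a=np.array(s['rotation'],float)
    return a if a.shape==(3,3) else cv2.Rodrigues(a)[0]
def ray(s,px,z):
    p=cv2.undistortPoints(np.array(px,float).reshape(-1,1,2),K(s),np.array(s['dist_coeffs'],float)).reshape(-1,2)
    d=np.c_[p,np.ones(len(p))]@R(s).T; c=np.array(s['position'])
    return c+d*((z-c[2])/d[:,2])[:,None]
def proj(s,P):
    P=np.array(P,float).reshape(-1,3); q=(P-np.array(s['position']))@R(s)
    return cv2.projectPoints(q,np.zeros(3),np.zeros(3),K(s),np.array(s['dist_coeffs'],float))[0].reshape(-1,2)
E
python3 - <<'E'
from h import *
for n in('top','scene'):
    s=snap(n,n+'0.png'); print(n,s['position'],np.array(s['rotation']).tolist(),s['fx'],s['dist_coeffs'])
print(r.observe())
E
```

```text
pics
top [0.07935589 0.43476242 1.83134512] [-1.4721649870392466, 2.560912886996414, -0.4049794409775943] 609.6643890286483 [0.05448533 0.         0.         0.         0.        ]
scene [-0.08663625  1.09151524  0.79813097] [-0.8251626605480223, 2.39453381232837, -1.3187305291915066] 549.2208169918905 [0.05130147 0.         0.         0.         0.        ]
{'time': 0.1, 'joint_positions': array([-9.36281926e-01,  4.07359621e-02,  8.39108412e-02, -4.08888678e-04,
       -1.61550811e+00, -3.33732399e-01]), 'qvel': array([ 0.00042708, -0.00280784,  0.00078953,  0.00084637, -0.0015288 ,
        0.00101936]), 'effort': array([-5.71943179e-03, -3.69347227e+01,  3.48278189e+01,  6.95159286e+00,
       -4.55717702e-03, -6.24387326e-06]), 'position': array([ 0.17785985, -0.57300613,  0.40378743]), 'orientation': array([ 4.70663023e-01, -3.10577721e+00, -2.43511243e-03]), 'force': array([-0.41606832,  0.67526725, -0.17052774]), 'moment': array([ 0.07536724,  0.03239106, -0.03698054]), 'finger_force': 0.0, 'gripper_width': 0.08540698183688915}
```

View pics/top0.png

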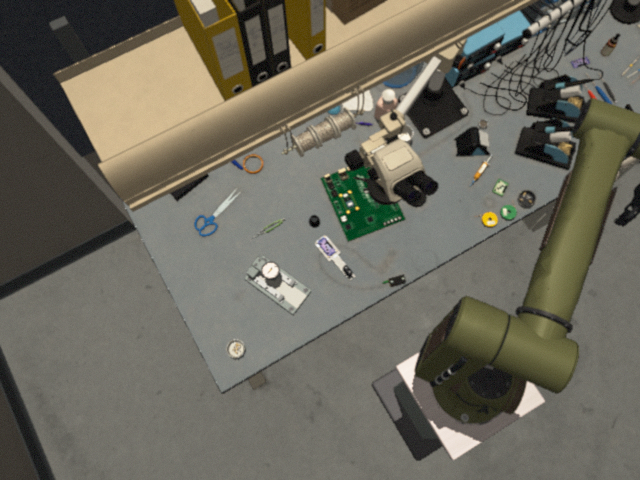

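View pics/scene0.png

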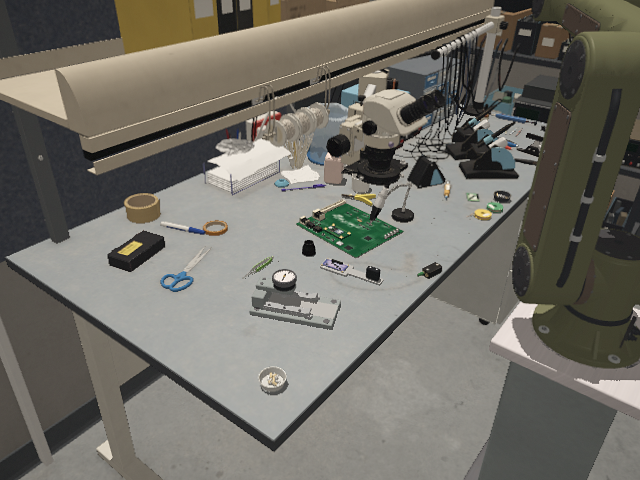

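The top view shows the gauge at about (278,284) with its dial at (270,270). The carrier is at (335,257) with its grip at (350,272), the loupe at (314,221), the tweezers at (270,228) and the dish at (236,348). In the scene view the gauge is at (295,300) and the carrier at (350,270). I'll zoom in on both.

```bash
python3 - <<'E'
import cv2
a=cv2.imread('pics/top0.png')[225:325,235:365]; b=cv2.imread('pics/scene0.png')[255:335,240:390]
cv2.imwrite('pics/c.png',cv2.resize(a,None,fx=6,fy=6,interpolation=cv2.INTER_CUBIC))
cv2.imwrite('pics/d.png',cv2.resize(b,None,fx=5,fy=5,interpolation=cv2.INTER_CUBIC))
E
```

```text
(no output)
```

View pics/c.png

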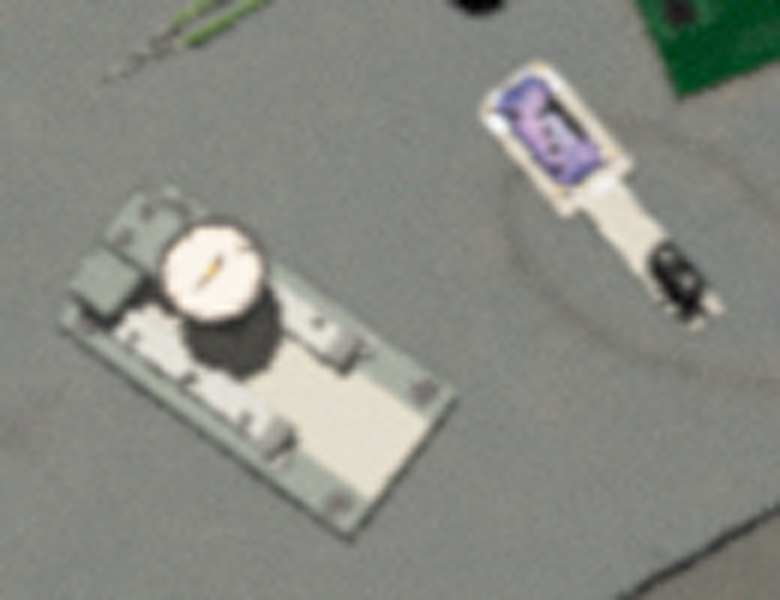

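View pics/d.png

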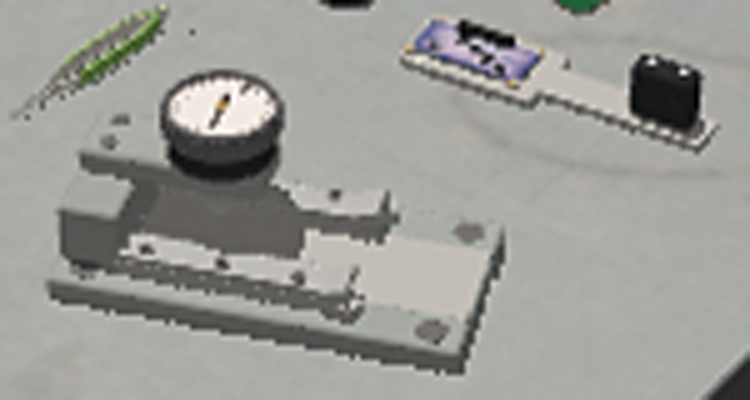

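Crop 1 (6x, offset 235,225) shows the base top corners at (350,540), (455,395), (160,190) and (65,320), the dial face centre at (213,272), and carrier points at the tail and shoulders. Crop 2 (5x, offset 240,255) shows the same corners at (462,350), (503,230) and (50,283), with the dial at (222,108). Next I fit both poses by least squares over the two views.

```bash
cat > fit.py <<'E'
from h import *
from scipy.optimize import least_squares
T=r.snapshot('top'); S=r.snapshot('scene')
t=lambda x,y:((x+.5)/6-.5+235,(y+.5)/6-.5+225); c=lambda x,y:((x+.5)/5-.5+240,(y+.5)/5-.5+255)
def fit(obs,x0):
    def w(p,q): 
        C,Sn=np.cos(p[2]),np.sin(p[2]); return [p[0]+C*q[0]-Sn*q[1],p[1]+Sn*q[0]+C*q[1],q[2]]
    f=lambda p:np.concatenate([proj(s,w(p,q))[0]-u for s,q,u in obs])
    o=least_squares(f,x0,loss='soft_l1'); return o.x,f(o.x).reshape(-1,2)
G=[(T,(-.085,.047,.012),t(350,540)),(T,(-.085,-.047,.012),t(455,395)),(T,(.105,.047,.012),t(65,320)),(T,(.105,-.047,.012),t(160,190)),(T,(.04,-.012,.08),t(213,272)),
(S,(-.085,.047,.012),c(462,350)),(S,(-.085,-.047,.012),c(503,230)),(S,(.105,.047,.012),c(50,283)),(S,(.04,-.012,.08),c(222,106))]
C=[(T,(.005,.023,.005),t(570,213)),(T,(.005,-.023,.005),t(632,165)),(T,(-.0825,.012,.005),t(695,327)),(T,(-.0825,-.012,.005),t(722,303)),
(S,(-.0825,.012,.005),c(700,147)),(S,(-.0825,-.012,.005),c(716,122)),(S,(.005,.023,.005),c(532,98)),
(S,(-.0405,.008,.035),c(632,62)),(S,(-.0745,.008,.035),c(697,74))]
for n,o in(('G',G),('C',C)):
    P=np.array([ray(s,u,q[2])[0] for s,q,u in o]); d=P[1]-P[0]
    x0=[*P[:4,:2].mean(0),0]; m=(P[0]+P[1])/2-(P[2]+P[3])/2; m=-m if n=='G' else m; x0[2]=np.arctan2(m[1],m[0])
    if n=='C': x0[:2]=P[:2,:2].mean(0)
    x,e=fit(o,x0); print(n,x0,x,np.degrees(x[2])); print(e.round(2).tolist()); print(P.round(4).tolist())
E
python3 fit.py
```

```text
G [np.float64(0.5388316825883535), np.float64(0.3433349276230291), np.float64(0.40758884430963116)] [0.52883391 0.33920564 0.42003885] 24.066453605167435
[[0.28, 0.5], [1.19, -0.13], [-1.89, 1.4], [1.0, -0.82], [0.02, 0.49], [-0.16, 0.71], [0.44, -1.48], [-1.25, -0.34], [-0.29, -0.38]]
[[0.4338, 0.3474, 0.012], [0.4719, 0.265, 0.012], [0.6065, 0.4179, 0.012], [0.6431, 0.3431, 0.012], [0.5716, 0.3439, 0.08], [0.4332, 0.3454, 0.012], [0.468, 0.2667, 0.012], [0.6026, 0.4241, 0.012], [0.5688, 0.3452, 0.08]]
C [np.float64(0.5302409913751935), np.float64(0.14432054488404245), np.float64(0.1556630143417522)] [0.52310205 0.14311781 0.15707496] 8.999732448533614
[[-0.05, 1.0], [1.0, 0.04], [-0.12, 1.01], [1.34, 0.23], [-0.08, -1.45], [0.59, -1.49], [-0.78, 0.02], [-0.73, -0.41], [-0.89, 1.27]]
[[0.5272, 0.1648, 0.005], [0.5333, 0.1238, 0.005], [0.4423, 0.1401, 0.005], [0.4462, 0.1216, 0.005], [0.4364, 0.1469, 0.005], [0.4413, 0.1246, 0.005], [0.523, 0.1653, 0.005], [0.4795, 0.145, 0.035], [0.4495, 0.1335, 0.035]]
```

```bash
cat > plan.py <<'E'
from h import *
from scipy.spatial.transform import Rotation as Ro
def plan(*tg):
    """targets: (grasp x,y,z world, tool-y angle deg) -> shift cm, roll"""
    o=r.observe(); M=Ro.from_rotvec(o['orientation']).as_matrix(); g=o['position']+M[:,2]*.155
    a=np.degrees(np.arctan2(M[1,1],M[0,1])); print('grasp',g.round(4),'ya',a.round(2),'F',o['force'].round(1),'t',o['time'],'tilt',M[2,2].round(4))
    for x in tg:
        d=M.T@(np.array(x[:3])-g)*100; print(d.round(2),'roll',(-np.radians(x[3]-a)).round(3))
E
python3 -c "
from plan import *
plan((.27,-.3,.25,99),(.37,-.05,.25,99),(.37,.1,.25,99),(.466,.134,.1,99),(.466,.134,.026,99))"
```

```text
grasp [ 0.1778 -0.5729  0.2491] ya 107.24 F [-0.7  0.6 -0.9] t 0.2 tilt -1.0
[-16.89  23.33  -0.07] roll 0.144
[-33.85  44.24  -0.05] roll 0.144
[-3.830e+01  5.857e+01 -3.000e-02] roll 0.144
[-48.48  58.95  14.97] roll 0.144
[-48.48  58.95  22.37] roll 0.144
```

Call:
step_arm --steps '[[[-3.4,4.7,0,0.03,0],[-6.8,9.4,0,0.06,0],[-10.2,14,0,0.09,0],[-13.6,18.7,0,0.12,0],[-17,23.4,0,0.144,0]]]' --newtons 40

```text
time: 0.82
position: [0.2708, -0.2976, 0.4046]
orientation: [-0.243, 3.132, 0.0]
force: [1.1, 0.2, 0.6]
gripper_width: 0.0854
finger_force: 0.0
```

```bash
python3 -c "
from plan import *
plan((.37,-.05,.25,99),(.37,.1,.25,99),(.466,.134,.1,99))"
```

```text
grasp [ 0.2708 -0.2976  0.2496] ya 98.89 F [1.1 0.2 0.6] t 0.825 tilt -1.0
[-13.62  22.93  -0.04] roll -0.002
[-15.94  37.75  -0.04] roll -0.002
[-25.94  39.62  14.97] roll -0.002
```

Call:
step_arm --steps '[[[-3,5,0,0,0],[-6,10,0,0,0],[-9,15,0,0,0],[-11.5,20,0,0,0],[-13.6,25,0,0,0]]]'

```text
time: 1.45
position: [0.3661, -0.0291, 0.4048]
orientation: [-0.247, 3.131, 0.001]
force: [0.6, 0.3, 0.2]
gripper_width: 0.0859
finger_force: 0.0
```

Call:
step_arm --steps '[[[-0.6,4,0,0,0],[-1.2,8,0,0,0],[-2,12.5,2,0,0],[-6,13.5,5,0,0],[-10,14,8,0,0]]]'

```text
time: 2.08
position: [0.4436, 0.1242, 0.3242]
orientation: [-0.25, 3.13, 0.002]
force: [-0.2, 0.0, 1.3]
gripper_width: 0.0854
finger_force: 0.0
```

```bash
python3 -c "
from plan import *
plan((.466,.134,.08,99),(.466,.134,.026,99))
snap('top','top1.png'); s=snap('scene')
a=cv2.resize(cv2.imread('pics/top1.png')[215:315,280:400],None,fx=4,fy=4,interpolation=2);b=cv2.resize(s['img'][190:310,300:400,::-1],None,fx=4,fy=4,interpolation=2)
c=np.zeros((480,880,3),np.uint8);c[:400,:480]=a;c[:,480:]=b;cv2.imwrite('pics/e.png',cv2.resize(c,(800,436)))"
```

```text
grasp [0.4438 0.1244 0.1692] ya 99.15 F [-0.2  0.   1.3] t 2.075 tilt -1.0
[-2.33  0.58  8.93] roll 0.003
[-2.32  0.58 14.33] roll 0.003
```

View pics/e.png

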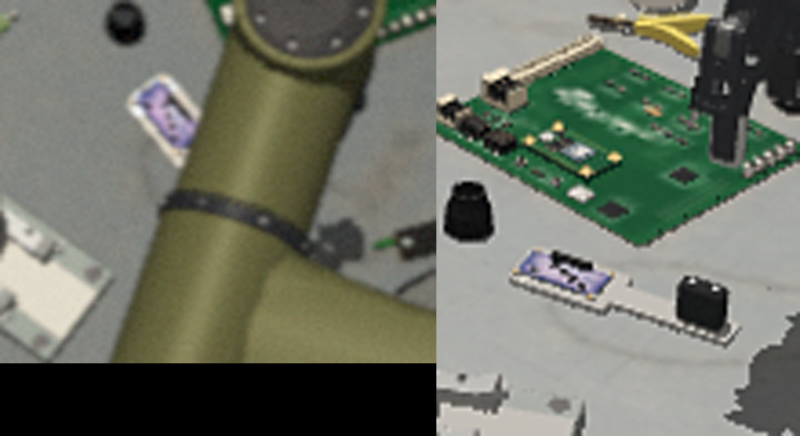

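The scene view shows the grip still clear at right-panel (700,303) and the hand above it. The top view is blocked by the arm. I'll descend and grasp.

Call:
step_arm --steps '[[[-1.2,0.3,5,0,0],[-2.3,0.6,9,0,0],[-2.3,0.6,12,0,0],[-2.3,0.6,14,0,0],[-2.3,0.6,14,0,0.2]]]'

```text
time: 2.8
position: [0.4642, 0.132, 0.1839]
orientation: [0.246, -3.13, 0.002]
force: [0.4, 0.1, 0.5]
gripper_width: 0.0697
finger_force: 0.0
```

Call:
step_arm --steps '[[[0,0,0,0,1],[0,0,0,0,1],[0,0,0,0,1],[0,0,0,0,1],[0,0,0,0,1]]]'

```text
time: 3.42
position: [0.4651, 0.1327, 0.1858]
orientation: [-0.246, 3.13, 0.001]
force: [-1.7, 0.9, 6.2]
gripper_width: 0.0156
finger_force: 40.7
```

```bash
python3 -c "
from plan import *
plan((.466,.134,.08,99))
s=snap('scene')
b=cv2.resize(s['img'][190:310,300:420,::-1],None,fx=5,fy=5,interpolation=2);cv2.imwrite('pics/f.png',b)"
```

```text
grasp [0.4654 0.1329 0.0308] ya 99.0 F [-1.7  0.9  6.2] t 3.425 tilt -1.0
[-0.09  0.1  -4.91] roll 0.0
```

View pics/f.png

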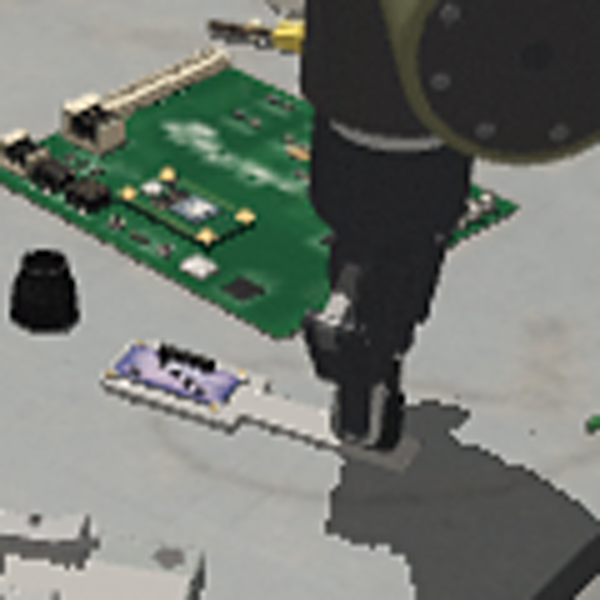

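The carrier is gripped by the block (15.6 mm opening). In the picture the fingers close at (370,430), away from the module. Next: lift, then go to the pre-insert pose.

```bash
python3 -c "
from plan import *
plan((.465,.133,.08,99),(.40,.165,.08,104),(.355,.262,.08,114))"
```

```text
grasp [0.4654 0.1329 0.0309] ya 99.0 F [-1.1  1.2  6.5] t 3.475 tilt -1.0
[ 0.03  0.02 -4.91] roll -0.0
[ 5.95  4.2  -4.92] roll -0.087
[ 8.88 14.49 -4.92] roll -0.262
```

Call:
step_arm --steps '[[[0,0,0,0,1],[0,0,-1,0,1],[0,0,-2.5,0,1],[0,0,-4,0,1],[0,0,-5,0,1]]]' --newtons 100

```text
time: 4.1
position: [0.465, 0.1325, 0.2362]
orientation: [-0.246, 3.131, 0.001]
force: [0.0, 0.2, -1.8]
gripper_width: 0.014
finger_force: 97.6
```

Call:
step_arm --steps '[[[2,1,0,-0.02,1],[4,2.5,0,-0.06,1],[6,4.5,0,-0.1,1],[7,7,0,-0.15,1],[8,10,0,-0.2,1]]]'

```text
time: 4.72
position: [0.3696, 0.2192, 0.2353]
orientation: [-0.559, 3.091, 0.001]
force: [0.2, 0.0, -2.4]
gripper_width: 0.0138
finger_force: 97.5
```

Call:
step_arm --steps '[[[0,2,0,-0.03,1],[0,4,0,-0.062,1],[0,4.5,0,-0.062,1],[0,4.5,0,-0.062,1]]]'

```text
time: 5.22
position: [0.3544, 0.2608, 0.2348]
orientation: [0.653, -3.073, 0.0]
force: [-0.1, 0.3, -1.1]
gripper_width: 0.0137
finger_force: 97.7
```

```bash
python3 -c "
from plan import *
plan((.3553,.2617,.076,114.0))
s=snap('scene');t=snap('top')
a=cv2.resize(s['img'][220:340,230:390,::-1],None,fx=5,fy=5,interpolation=2);cv2.imwrite('pics/g.png',a)
cv2.imwrite('pics/scene2.png',s['img'][:,:,::-1]);cv2.imwrite('pics/top2.png',t['img'][:,:,::-1])"
```

```text
grasp [0.3544 0.2608 0.0798] ya 113.99 F [-0.1  0.3 -1.1] t 5.225 tilt -1.0
[-0.12  0.05  0.38] roll -0.0
```

View pics/g.png

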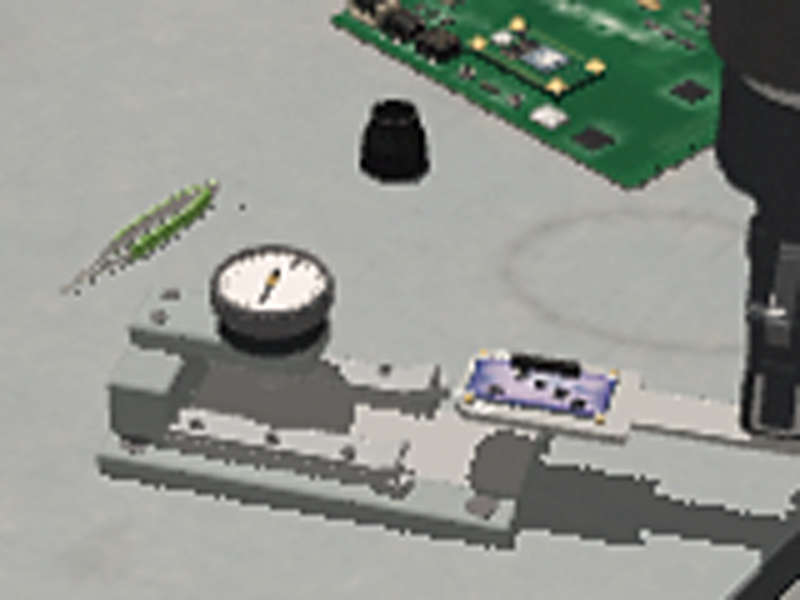

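The carrier is level in the hand and pointed along the gauge, with its nose at about (460,390) and the +y shoulder at (630,432). The gauge's mouth +y corner is at (515,530) and the dial at (272,285). Next I take subpixel edge segments for the lateral offset between carrier and gauge.

```bash
cat > seg.py <<'E'
from h import *
import sys
def segs(s,box,minlen=7):
    x0,y0,x1,y1=box; g=cv2.cvtColor(s['img'],cv2.COLOR_RGB2GRAY)[y0:y1,x0:x1]
    l=cv2.createLineSegmentDetector(cv2.LSD_REFINE_ADV).detect(g)[0].reshape(-1,4)+np.array([x0,y0,x0,y0])
    return l[np.hypot(l[:,2]-l[:,0],l[:,3]-l[:,1])>minlen]
def ingauge(s,l,z,g=(.5288,.3392,np.radians(24.0))):
    out=[]
    for a in l:
        P=ray(s,a.reshape(2,2),z)[:,:2]-g[:2]; C,S=np.cos(g[2]),np.sin(g[2]); out.append(np.c_[P[:,0]*C+P[:,1]*S,-P[:,0]*S+P[:,1]*C]*1000)
    return out
E
python3 - <<'E'
from seg import *
T=r.snapshot('top');S=r.snapshot('scene')
o=r.observe(); 
for n,s,b in(('S',S,(245,285,380,335)),('T',T,(240,250,320,320))):
    l=segs(s,b)
    for z in (.012,.0235,.054,.049):
        print(n,z)
        for a,p in zip(l,ingauge(s,l,z)):
            d=p[1]-p[0]; an=np.degrees(np.arctan2(d[1],d[0]))%180
            if min(an,180-an)<6 or abs(an-90)<6: print(a.round(1),p.round(1).tolist(),an.round(1))
E
```

```text
S 0.012
[332.9 289.9 344.4 291.6] [[-60.1, -76.4], [-87.7, -77.2]] 1.6
[346.9 303.1 325.6 299.8] [[-101.7, -36.4], [-51.9, -35.8]] 0.7
[360.8 318.4 378.4 321.6] [[-141.7, 8.2], [-180.8, 8.7]] 179.2
[322.5 314.6 326.5 305.5] [[-57.3, 17.5], [-58.7, -16.2]] 87.7
[264.3 305.8 296.  311.1] [[76.4, 21.1], [2.7, 20.9]] 0.2
[332.  329.7 249.6 314.6] [[-88.5, 60.7], [98.0, 58.7]] 179.4
[378.2 328.7 359.2 325.5] [[-183.9, 31.8], [-142.4, 32.2]] 0.6
[338.2 311.6 360.5 315.2] [[-88.7, -1.9], [-139.1, -2.3]] 0.5
[357.  328.6 334.1 324.7] [[-139.6, 43.4], [-89.3, 43.6]] 0.2
[325.6 301.9 353.2 306.4] [[-53.8, -28.2], [-117.8, -28.5]] 0.3
[315.9 303.2 301.7 300.2] [[-33.4, -17.8], [0.6, -20.1]] 176.2
[298.2 306.2 284.3 304.7] [[2.5, 2.8], [34.2, 5.8]] 5.3
[283.2 304.1 268.1 300.8] [[37.3, 4.6], [74.0, 1.8]] 175.7
[264.4 290.2 256.9 289. ] [[94.5, -33.7], [112.9, -33.4]] 0.9
[353.7 295.4 350.9 304.5] [[-111.5, -68.6], [-111.5, -34.1]] 90.1
[300.5 296.4 314.5 297.9] [[6.8, -32.7], [-25.7, -36.0]] 5.8
[356.8 303.6 376.9 306.7] [[-123.9, -40.7], [-170.0, -41.4]] 0.9
[262.3 299.  265.5 292.5] [[88.7, -1
[... 7195 characters left out ...]
 55.0]] 179.2
T 0.049
[293.2 303.1 308.8 314.7] [[-69.2, 22.7], [-127.6, 23.4]] 179.3
[305.6 308.1 290.8 297.8] [[-108.3, 13.3], [-54.1, 14.0]] 0.7
[296.7 289.7 309.3 298.2] [[-53.4, -16.1], [-99.5, -17.2]] 1.4
[308.7 319.2 296.2 311. ] [[-135.1, 34.4], [-90.8, 36.5]] 2.6
[272.3 298.7 287.1 309. ] [[-11.0, 48.2], [-65.4, 47.5]] 0.8
[249.6 281.6 258.6 288.8] [[76.1, 46.4], [40.7, 48.4]] 176.9
[292.6 277.6 280.8 269.7] [[-21.3, -38.8], [22.4, -37.8]] 1.4
[260.9 290.2 267.2 295.2] [[32.3, 47.6], [7.8, 48.7]] 177.4
[302.7 283.8 293.5 277.5] [[-57.2, -41.1], [-23.4, -40.6]] 0.9
[291.8 315.8 270.6 300.7] [[-88.7, 55.5], [-10.4, 56.2]] 0.6
[267.8 298.5 243.4 280.3] [[0.2, 55.7], [93.8, 54.4]] 179.2
```

Carrier edges sit at y ≈ ±23 relative to the gauge, within about 1 mm, and the gauge yaw reads about 23.6°. I'll lower onto the base.

Call:
step_arm --steps '[[[0,0,1.5,0.007,1],[0,0,3,0.007,1],[0,0,3.5,0.007,1],[0,0,3.65,0.007,1],[0,0,3.65,0.007,1]]]'

```text
time: 6.05
position: [0.3545, 0.261, 0.1984]
orientation: [-0.642, 3.075, 0.001]
force: [-0.8, -0.3, -2.1]
gripper_width: 0.0141
finger_force: 97.9
```

```bash
cat >> plan.py <<'E'
G0=np.array([.5288,.3392]); GY=np.radians(23.6)
def ing():
    o=r.observe(); p=o['position'][:2]-G0; C,S=np.cos(GY),np.sin(GY); f=o['force']
    print('gauge xy mm',((p[0]*C+p[1]*S)*1e3).round(1),((-p[0]*S+p[1]*C)*1e3).round(1),'z',(o['position'][2]-.155).round(4),'F gauge',(f[0]*C+f[1]*S).round(1),(-f[0]*S+f[1]*C).round(1),f[2].round(1),'M',o['moment'].round(2),'t',o['time'])
E
python3 -c "
from plan import *
ing(); s=snap('scene','scene3.png')"
```

```text
gauge xy mm -191.0 -1.9 z 0.0434 F gauge -0.8 0.0 -2.1 M [ 0.02  0.07 -0.03] t 6.05
```

```bash
python3 - <<'E'
from seg import *
s=r.snapshot('scene'); l=segs(s,(245,285,385,340),9); g=(.5288,.3392,np.radians(23.6))
for a,p,q in zip(l,ingauge(s,l,.0175,g),ingauge(s,l,.012,g)):
    an=np.degrees(np.arctan2(*(p[1]-p[0])[::-1]))%180
    if min(an,180-an)<3 and (p[:,0].max()<-30 or abs(q[0,1]-47)<5 or abs(p[:,1]).max()<30): print(a.round(1),'z17.5',p.round(1).tolist(),'z12',q.round(1).tolist(),an.round(1))
im=s['img'][270:340,290:400,::-1]; cv2.imwrite('pics/i.png',cv2.resize(im,None,fx=7,fy=7,interpolation=cv2.INTER_CUBIC))
E
```

```text
[355.6 316.8 383.2 322.5] z17.5 [[-130.7, 11.4], [-192.1, 14.1]] z12 [[-129.7, 4.9], [-191.6, 7.6]] 177.4
[346.9 316.5 324.3 312.2] z17.5 [[-112.1, 15.5], [-60.7, 14.4]] z12 [[-111.0, 9.0], [-59.3, 7.9]] 178.8
[354.6 326.9 334.2 322.8] z17.5 [[-134.8, 44.7], [-89.6, 43.1]] z12 [[-133.9, 38.4], [-88.4, 36.8]] 177.9
[264.3 305.8 296.  311.1] z17.5 [[73.9, 28.1], [0.7, 27.3]] z12 [[76.3, 21.7], [2.6, 20.9]] 0.6
[321.9 314.3 352.2 320.3] z17.5 [[-57.3, 22.6], [-125.6, 24.8]] z12 [[-55.8, 16.2], [-124.6, 18.3]] 178.2
[378.  327.3 356.6 323.6] z17.5 [[-183.6, 32.6], [-136.9, 33.0]] z12 [[-183.0, 26.2], [-136.0, 26.7]] 0.5
[250.4 310.8 329.5 325.2] z17.5 [[97.9, 52.6], [-81.5, 53.4]] z12 [[100.5, 46.4], [-80.3, 47.2]] 179.8
[373.2 312.8 358.  310.2] z17.5 [[-165.7, -12.5], [-131.5, -12.3]] z12 [[-165.0, -19.2], [-130.6, -19.0]] 0.3
```

View pics/i.png

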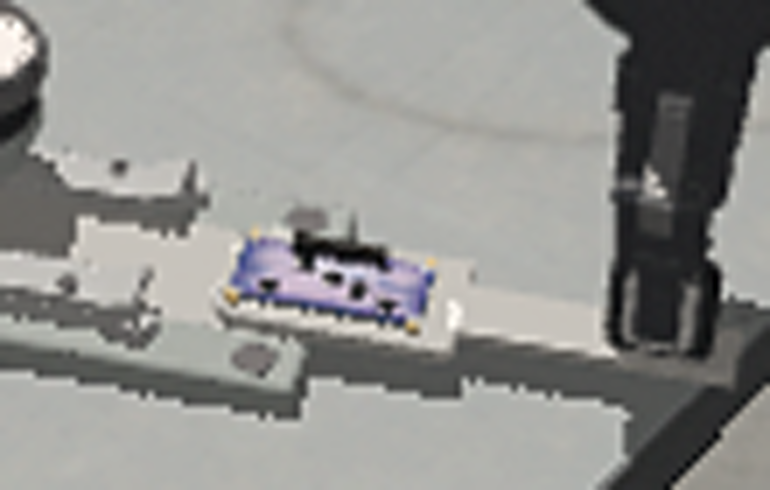

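The nose is over the bare base in front of the flare at about (220,290) in the crop, centred to within 1–2 mm. I'll slide in carefully and watch the forces.

Call:
step_arm --steps '[[[-0.7,0,0,0,1],[-1.4,0,0,0,1],[-2.1,0,0,0,1],[-2.8,0,0,0,1],[-3.2,0,0,0,1]]]'

```text
time: 6.78
position: [0.3843, 0.2738, 0.1982]
orientation: [0.642, -3.075, 0.0]
force: [-0.7, -0.3, -0.7]
gripper_width: 0.014
finger_force: 97.8
```

```bash
python3 -c "
from plan import *
ing()"
```

```text
gauge xy mm -158.6 -2.0 z 0.0432 F gauge -0.8 0.1 -0.7 M [-0.02  0.17  0.02] t 6.775
```

Call:
step_arm --steps '[[[-0.5,0,0,0,1],[-1,0,0,0,1],[-1.5,0,0,0,1],[-2,0,0,0,1],[-2,0,0,0,1]]]'

```text
time: 7.4
position: [0.4024, 0.2818, 0.1982]
orientation: [-0.642, 3.075, 0.0]
force: [0.2, -1.0, -1.3]
gripper_width: 0.014
finger_force: 97.8
```

```bash
python3 -c "
from plan import *
ing(); s=snap('scene')
im=s['img'][265:340,240:360,::-1]; cv2.imwrite('pics/j.png',cv2.resize(im,None,fx=6,fy=6,interpolation=cv2.INTER_CUBIC))"
```

```text
gauge xy mm -138.8 -2.0 z 0.0432 F gauge -0.2 -1.0 -1.3 M [ 0.11 -0.11  0.  ] t 7.4
```

View pics/j.png

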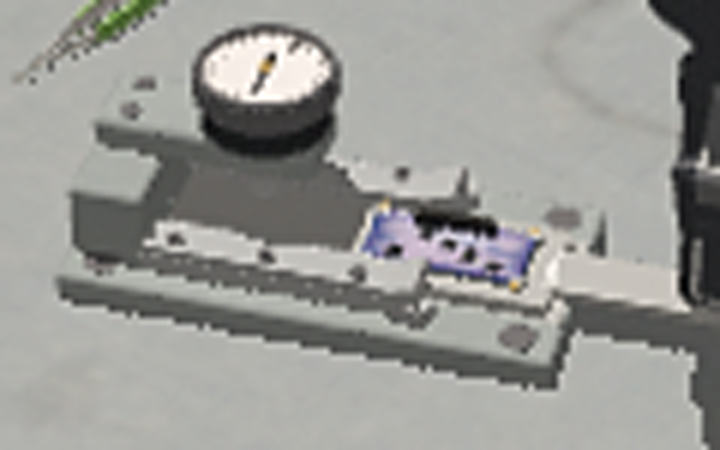

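The nose is under the lips, with the nose edge at (360,240) between the rails. I'll keep going.

Call:
step_arm --steps '[[[-0.6,0,0,0,1],[-1.2,0,0,0,1],[-1.8,0,0,0,1],[-2.4,0,0,0,1],[-3,0,0,0,1]]]'

```text
time: 8.07
position: [0.43, 0.2938, 0.1982]
orientation: [0.642, -3.075, 0.0]
force: [-1.0, -0.0, -0.8]
gripper_width: 0.0139
finger_force: 97.8
```

```bash
python3 -c "
from plan import *
ing()"
```

```text
gauge xy mm -108.7 -2.0 z 0.0432 F gauge -0.9 0.4 -0.8 M [-0.1   0.16  0.08] t 8.075
```

Call:
step_arm --steps '[[[-0.6,0,0,0,1],[-1.2,0,0,0,1],[-1.8,0,0,0,1],[-2.4,0,0,0,1],[-3,0,0,0,1]]]'

```text
time: 8.7
position: [0.4573, 0.3058, 0.1981]
orientation: [0.642, -3.075, 0.0]
force: [-1.6, -0.9, 0.3]
gripper_width: 0.0139
finger_force: 98.1
```

```bash
python3 -c "
from plan import *
ing()"
```

```text
gauge xy mm -78.9 -2.0 z 0.0431 F gauge -1.8 -0.1 0.3 M [-0.2   0.63 -0.02] t 8.7
```

Call:
step_arm --steps '[[[-0.4,0,0,0,1],[-0.7,0,0,0,1],[-1,0,0,0,1],[-1.15,0,0,0,1],[-1.3,0,0,0,1]]]'

```text
time: 9.32
position: [0.469, 0.3109, 0.1981]
orientation: [0.642, -3.075, -0.0]
force: [-1.4, 0.3, -0.5]
gripper_width: 0.0139
finger_force: 98.0
```

```bash
python3 -c "
from plan import *
ing()"
```

```text
gauge xy mm -66.1 -2.0 z 0.0431 F gauge -1.2 0.9 -0.5 M [-0.2   0.56  0.  ] t 9.325
```

Call:
step_arm --steps '[[[-0.15,0,0,0,1],[-0.3,0,0,0,1],[-0.45,0,0,0,1]]]'

```text
time: 9.7
position: [0.4716, 0.3121, 0.1981]
orientation: [0.641, -3.069, 0.003]
force: [-20.7, -7.0, 12.6]
gripper_width: 0.0141
finger_force: 99.6
```

```bash
python3 -c "
from plan import *
ing()"
```

```text
gauge xy mm -63.3 -2.0 z 0.0431 F gauge -21.8 1.8 12.6 M [-1.85  6.84 -0.01] t 9.7
```

It hit the stop at −22 N. I'll relieve the load, release and rise.

Call:
step_arm --steps '[[[0.12,0,0,0,1],[0.15,0,0,0,1],[0.15,0,0.03,0,0.6],[0.15,0,0.03,0,0.3],[0.15,0,0.03,0,0]]]'

```text
time: 10.32
position: [0.472, 0.3122, 0.1982]
orientation: [-0.642, 3.075, 0.001]
force: [-0.7, 0.3, -0.2]
gripper_width: 0.068
finger_force: 0.0
```

Call:
step_arm --steps '[[[0,0,0,0,0],[0,0,0,0,0],[0,0,-1,0,0],[0,0,-4,0,0],[0,0,-8,0,0]]]'

```text
time: 10.95
position: [0.4716, 0.3119, 0.2787]
orientation: [0.642, -3.074, 0.001]
force: [0.1, 0.0, -0.0]
gripper_width: 0.0853
finger_force: 0.0
```

```bash
python3 - <<'E'
from plan import *; from seg import *
ing(); s=snap('scene','scene4.png'); g=(.5288,.3392,np.radians(23.6))
l=segs(s,(300,290,400,335),7)
for a,p in zip(l,ingauge(s,l,.017,g)): print(a.round(1),p.round(1).tolist())
E
```

```text
gauge xy mm -63.4 -2.1 z 0.1237 F gauge 0.1 0.0 -0.0 M [ 0.08 -0.15  0.02] t 10.95
[320.3 310.7 320.  299.4] [[-50.8, 10.9], [-40.3, -28.0]]
[323.  296.6 334.4 297.1] [[-44.6, -39.8], [-70.3, -45.0]]
[381.  333.5 398.7 316.2] [[-192.5, 49.7], [-221.7, -16.7]]
[325.8 328.6 300.5 324. ] [[-76.3, 65.7], [-20.4, 65.4]]
[337.5 300.5 350.4 303.8] [[-79.9, -34.6], [-110.7, -30.6]]
[398.3 324.5 390.2 333.9] [[-224.5, 11.4], [-211.6, 45.7]]
[351.4 316.4 374.8 327.4] [[-121.4, 11.7], [-176.8, 34.0]]
[315.8 302.5 300.8 301. ] [[-34.0, -14.4], [0.1, -10.5]]
[374.  327.1 379.1 333.3] [[-175.1, 33.7], [-188.6, 50.3]]
[310.3 308.3 319.4 310.4] [[-27.2, 8.9], [-48.7, 10.6]]
[300.5 296.4 315.6 297.9] [[5.3, -26.6], [-29.5, -30.6]]
[300.3 319.8 325.8 324.5] [[-16.4, 52.5], [-73.4, 52.9]]
[320.6 313.  310.6 310.9] [[-53.4, 18.6], [-30.1, 17.3]]
[314.3 315.  324.2 316.5] [[-41.6, 28.9], [-63.9, 28.1]]
```

```bash
cat > dial.py <<'E'
from h import *
g=(.5288,.3392,np.radians(23.6)); 
def center(s,rgb=None):
    "centroid of the white face, cast on z=.078"
    im=(s['img'] if rgb is None else rgb).astype(float); C,S=np.cos(g[2]),np.sin(g[2])
    c=np.array([g[0]+.04*C+.012*S,g[1]+.04*S-.012*C,.078]); u=proj(s,c)[0]; x,y=np.round(u).astype(int)
    w=(im.min(2)>165).astype(np.uint8); m=np.zeros_like(w); m[y-16:y+17,x-18:x+19]=w[y-16:y+17,x-18:x+19]
    m=cv2.morphologyEx(m,cv2.MORPH_CLOSE,np.ones((5,5),np.uint8)); n,lab,st,ce=cv2.connectedComponentsWithStats(m)
    k=1+st[1:,4].argmax(); cn=max(cv2.findContours((lab==k).astype(np.uint8),0,1)[0],key=len); e=cv2.fitEllipse(cv2.convexHull(cn))
    return ray(s,[e[0]],.078)[0],e
def rect(s,c,rgb=None,n=241,mm=.25):
    k=(np.arange(n)-n//2)*mm/1000; X,Y=np.meshgrid(k,-k); C,S=np.cos(g[2]),np.sin(g[2])
    P=np.c_[(c[0]+X*C-Y*S).ravel(),(c[1]+X*S+Y*C).ravel(),np.full(n*n,.078)]
    u=proj(s,P).astype(np.float32).reshape(n,n,2); return cv2.remap(s['img'] if rgb is None else rgb,u,None,cv2.INTER_CUBIC)
def profile(im,lo,hi,mm=.25):
    a=np.radians(np.arange(0,360,3)); R=np.arange(lo,hi,.5)/mm; c=im.shape[0]//2
    gr=cv2.cvtColor(im,cv2.COLOR_RGB2GRAY); return cv2.remap(gr,(c+np.outer(np.cos(a),R)).astype(np.float32),(c-np.outer(np.sin(a),R)).astype(np.float32),1).mean(1)
E
python3 - <<'E'
from dial import *
s=r.snapshot('scene');t=r.snapshot('top'); L=[]
for n,q,rgb in(('S0',s,cv2.imread('pics/scene0.png')[:,:,::-1].copy()),('S',s,None),('T0',t,cv2.imread('pics/top0.png')[:,:,::-1].copy()),('T',t,None)):
    c,e=center(q,rgb); print(n,c.round(4),np.round(e[1],1)); im=rect(q,c,rgb); L.append(im)
    for lo,hi in((15,21),(8,15)):
        p=profile(im,lo,hi); print(lo,[(int(i*3),int(p[i])) for i in np.argsort(p)[:9]])
cv2.imwrite('pics/k.png',cv2.resize(np.vstack([np.hstack(L[:2]),np.hstack(L[2:])]),(600,600))[:,:,::-1])
E
```

```text
S0 [0.5631 0.3347 0.078 ] [35.7 55.2]
15 [(150, 57), (147, 59), (153, 61), (144, 65), (141, 71), (156, 73), (138, 80), (285, 83), (282, 86)]
8 [(351, 129), (354, 129), (357, 132), (348, 132), (291, 135), (294, 136), (0, 137), (216, 139), (213, 140)]
S [0.5616 0.333  0.078 ] [34.8 57.2]
15 [(141, 49), (138, 52), (144, 52), (135, 58), (147, 63), (132, 67), (129, 80), (150, 80), (291, 85)]
8 [(228, 123), (225, 124), (231, 124), (222, 126), (234, 127), (30, 130), (219, 130), (33, 130), (237, 131)]
T0 [0.548 0.351 0.078] [27.8 35.4]
15 [(234, 59), (237, 60), (231, 60), (228, 64), (240, 65), (225, 66), (219, 67), (222, 67), (216, 68)]
8 [(210, 56), (213, 57), (207, 57), (216, 57), (204, 57), (219, 57), (222, 58), (60, 59), (201, 59)]
T [0.5691 0.3754 0.078 ] [12.1 22.6]
15 [(177, 60), (174, 60), (180, 62), (171, 65), (183, 66), (186, 68), (189, 70), (192, 70), (195, 70)]
8 [(339, 54), (336, 55), (342, 55), (345, 55), (333, 55), (348, 56), (330, 57), (351, 58), (354, 59)]
```

View pics/k.png

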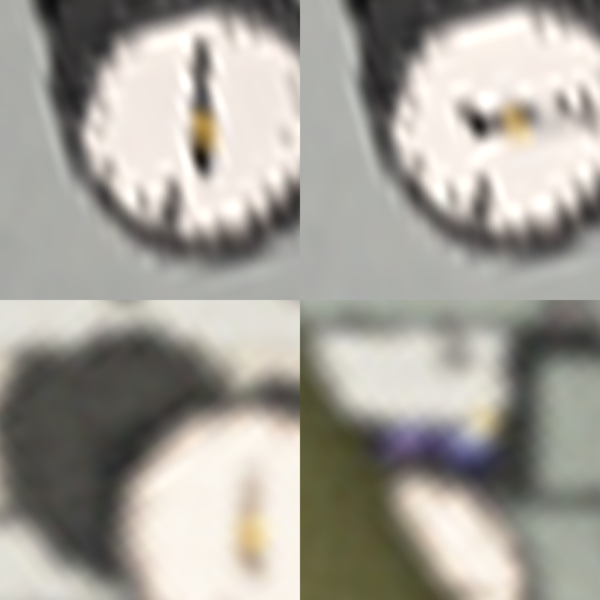

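The rectified panels show the hub, and the zero mark at about −115° in the gauge frame, so the bezel stands near +2.0 rad. The pointer swung from +y to roughly +x, as expected with the carrier home. Next: refined angles about the hub, and joint 6.

```bash
cat >> dial.py <<'E'
def hub(s,rgb=None):
    im=s['img'] if rgb is None else rgb; h=cv2.cvtColor(im,cv2.COLOR_RGB2HSV); u=proj(s,[[.5712,.3426,.078]])[0]; x,y=np.round(u).astype(int)
    w=h[y-6:y+7,x-6:x+7].astype(float); m=((w[...,0]>8)&(w[...,0]<30)&(w[...,1]>90)); Y,X=np.nonzero(m); W=w[...,1][m]
    return ray(s,[[x-6+(X*W).sum()/W.sum(),y-6+(Y*W).sum()/W.sum()]],.079)[0],m.sum()
def read(n=4):
    I=0
    for _ in range(n):
        s=r.snapshot('scene'); I=I+s['img'].astype(float)/n
    I=I.astype(np.uint8); c,k=hub(s,I); print('hub',c.round(4),k); im=rect(s,c,I)
    for lo,hi in((16,20.5),(11,15),(6,10)):
        p=profile(im,lo,hi).astype(int); i=[j for j in range(120) if p[j]<=min(p[j-1],p[(j+1)%120]) and p[j]<225]; print(lo,hi,[(j*3,p[j]) for j in i])
    return s,I,im
E
python3 - <<'E'
from dial import *
o=r.observe(); print(o['joint_positions'].round(3))
read()
E
```

```text
[ 9.390e-01 -3.100e-02 -2.110e-01  1.000e-03 -1.385e+00 -2.098e+00]
hub [0.5701 0.3454 0.079 ] 2
16 20.5 [(0, np.int64(202)), (57, np.int64(217)), (75, np.int64(188)), (102, np.int64(211)), (105, np.int64(211)), (135, np.int64(224)), (249, np.int64(121)), (252, np.int64(121)), (312, np.int64(221))]
11 15 [(357, np.int64(169))]
6 10 [(3, np.int64(199)), (6, np.int64(199)), (204, np.int64(77)), (339, np.int64(200)), (357, np.int64(201))]
```

```bash
cat >> dial.py <<'E'
def facec(s,I,th):
    x,y=np.round(proj(s,[[.5712,.3426,.078]])[0]).astype(int); w=np.zeros(I.shape[:2],np.uint8); k=16
    sub=cv2.resize(I[y-k:y+k+1,x-k:x+k+1],None,fx=6,fy=6,interpolation=cv2.INTER_CUBIC); m=(sub.min(2)>th).astype(np.uint8)
    n,lab,st,ce=cv2.connectedComponentsWithStats(m); c=lab==1+st[1:,4].argmax()
    h=cv2.convexHull(max(cv2.findContours(c.astype(np.uint8),0,1)[0],key=len)).reshape(-1,2); h=(h+.5)/6-.5+[x-k,y-k]
    P=ray(s,h,.078)[:,:2]; A=np.c_[2*P,np.ones(len(P))]; q=np.linalg.lstsq(A,(P**2).sum(1),rcond=None)[0]; R=np.sqrt(q[2]+q[0]**2+q[1]**2)
    print('th',th,'centre',q[:2].round(4),'R',R.round(4),'rms',np.std(np.hypot(*(P-q[:2]).T)).round(4)); return np.r_[q[:2],.078]
def prof(im):
    for lo,hi in((16,20.5),(11,15),(6,10)):
        p=profile(im,lo,hi).astype(int); print(lo,hi,[(j*3,int(p[j])) for j in range(120) if p[j]<=min(p[j-1],p[(j+1)%120]) and p[j]<222])
E
python3 - <<'E'
from dial import *
I=0
for _ in range(4): s=r.snapshot('scene'); I=I+s['img']/4
I=I.astype(np.uint8)
for th in(195,205,215): c=facec(s,I,th)
c=facec(s,I,205)
prof(rect(s,c,I))
I=cv2.imread('pics/scene0.png')[:,:,::-1].copy(); print('start'); c=facec(s,I,205); prof(rect(s,c,I))
E
```

```text
th 195 centre [0.5701 0.3438] R 0.0219 rms 0.0008
th 205 centre [0.5703 0.3437] R 0.0215 rms 0.0008
th 215 centre [0.5701 0.3438] R 0.0213 rms 0.0008
th 205 centre [0.5703 0.3437] R 0.0215 rms 0.0008
16 20.5 [(6, 194), (72, 212), (231, 213), (252, 102), (300, 214), (315, 207)]
11 15 [(3, 172), (6, 172), (246, 185)]
6 10 [(3, 200), (183, 92), (354, 199), (357, 199)]
start
th 205 centre [0.5703 0.3436] R 0.0214 rms 0.0008
16 20.5 [(72, 211), (90, 205), (171, 221), (231, 208), (252, 97), (300, 209), (315, 202), (351, 219)]
11 15 [(90, 85), (246, 178), (276, 216)]
6 10 [(90, 87), (270, 49), (273, 49)]
```

```bash
python3 -c "
from plan import *
plan((.5707,.343,.124,113.6),(.5707,.343,.072,113.6))"
```

```text
grasp [0.4716 0.3119 0.1222] ya 113.6 F [0.4 0.  0.4] t 11.5 tilt -1.0
[-10.33  -1.12  -0.19] roll -0.0
[-10.34  -1.11   5.01] roll -0.0
```

Call:
step_arm --steps '[[[-4,-0.4,-0.5,0,0],[-8,-0.8,-0.5,0,0],[-10.3,-1.1,0,0,0],[-10.3,-1.1,2.5,0,0],[-10.3,-1.1,4.5,0,0]]]' --newtons 25

```text
time: 12.12
position: [0.5705, 0.3431, 0.2309]
orientation: [0.641, -3.074, 0.001]
force: [0.4, -0.1, -1.2]
gripper_width: 0.085
finger_force: 0.0
```

Call:
step_arm --steps '[[[0,0,0.5,0,0],[0,0,0.5,0,0.3],[0,0,0.5,0,0.6],[0,0,0.5,0,0.6],[0,0,0.5,0,0.6]]]' --newtons 25

```text
time: 12.75
position: [0.5709, 0.3429, 0.2297]
orientation: [-0.642, 3.073, -0.0]
force: [-0.4, -4.4, 6.0]
gripper_width: 0.0529
finger_force: 27.7
```

```bash
python3 -c "
from plan import *
ing();plan((.5707,.343,.072,113.6))"
```

```text
gauge xy mm 40.1 -13.5 z 0.0747 F gauge -2.1 -3.8 6.0 M [-1.53  0.13  0.03] t 12.75
grasp [0.5712 0.3429 0.0747] ya 113.59 F [-0.4 -4.4  6. ] t 12.75 tilt -1.0
[0.04 0.03 0.27] roll -0.0
```

Call:
step_arm --steps '[[[0,0,0,-0.17,0.6],[0,0,0,-0.34,0.6],[0,0,0,-0.51,0.6],[0,0,0,-0.68,0.6],[0,0,0,-0.85,0.6]]]'

```text
time: 13.38
position: [0.571, 0.3428, 0.2297]
orientation: [-1.859, 2.531, -0.002]
force: [0.3, -5.0, 6.4]
gripper_width: 0.0531
finger_force: 27.7
```

```bash
python3 -c "
from plan import *
ing();plan((.5707,.343,.072,113.6+114))"
```

```text
gauge xy mm 40.1 -13.6 z 0.0747 F gauge -1.7 -4.7 6.4 M [-1.61 -0.06 -0.05] t 13.375
grasp [0.5713 0.3428 0.0747] ya 162.6 F [ 0.3 -5.   6.4] t 13.375 tilt -1.0
[0.   0.06 0.27] roll -1.134
```

Call:
step_arm --steps '[[[0,0,0,-0.17,0.6],[0,0,0,-0.34,0.6],[0,0,0,-0.51,0.6],[0,0,0,-0.68,0.6],[0,0,0,-0.85,0.6]]]'

```text
time: 14.0
position: [0.5711, 0.3428, 0.2297]
orientation: [-2.737, 1.539, -0.003]
force: [1.2, -3.8, 5.6]
gripper_width: 0.0531
finger_force: 27.7
```

Call:
step_arm --steps '[[[0,0,0,-0.15,0.6],[0,0,0,-0.29,0.6],[0,0,0,-0.29,0.6],[0,0,0,-0.29,0.3],[0,0,0,-0.29,0]]]'

```text
time: 14.62
position: [0.5703, 0.3436, 0.2275]
orientation: [-2.929, 1.135, 0.001]
force: [-0.4, 0.4, 0.4]
gripper_width: 0.0761
finger_force: 0.0
```

```bash
python3 -c "
from plan import *
ing();plan((.44,.27,.2,227))"
```

```text
gauge xy mm 39.8 -12.6 z 0.0725 F gauge -0.3 0.5 0.4 M [-0.    0.06  0.05] t 14.625
grasp [0.5702 0.3437 0.0725] ya -132.38 F [-0.4  0.4  0.4] t 14.625 tilt -1.0
[ -4.66  14.22 -12.75] roll -6.272
```

Call:
step_arm --steps '[[[0,0,0,0,0],[0,0,-4,0,0],[0,0,-9,0,0],[-2,5,-12,0,0],[-3.5,10.5,-13,0,0]]]'

```text
time: 15.25
position: [0.4732, 0.2892, 0.3598]
orientation: [-2.927, 1.135, -0.002]
force: [-0.2, 0.2, 1.2]
gripper_width: 0.0851
finger_force: 0.0
```

Call:
step_arm --steps '[[[-1.5,4.5,0,0,0],[-1.5,4.5,0,0,0],[-1.5,4.5,0,0,0]]]'

```text
time: 15.62
position: [0.4325, 0.2664, 0.3583]
orientation: [-2.928, 1.135, -0.0]
force: [-0.1, 1.3, -1.4]
gripper_width: 0.0854
finger_force: 0.0
```

```bash
python3 - <<'E'
from dial import *
I=0
for _ in range(6): s=r.snapshot('scene'); I=I+s['img']/6
I=I.astype(np.uint8)
for th in(205,):
    c=facec(s,I,th); im=rect(s,c,I); prof(im)
for lo,hi in((6,10),(11,15),(16,20.5)):
    p=profile(im,lo,hi).astype(int); print([(k*3%360,int(p[k%120])) for k in range(-10,14)])
print(r.observe()['position'],r.observe()['time'])
E
```

```text
th 205 centre [0.5702 0.3436] R 0.021 rms 0.0005
16 20.5 [(6, 151), (93, 221), (183, 219), (186, 219), (294, 204)]
11 15 [(6, 173)]
6 10 [(3, 199), (183, 100), (354, 198), (357, 198)]
[(330, 222), (333, 219), (336, 215), (339, 210), (342, 207), (345, 203), (348, 201), (351, 199), (354, 198), (357, 198), (0, 199), (3, 199), (6, 200), (9, 201), (12, 204), (15, 205), (18, 209), (21, 213), (24, 216), (27, 220), (30, 224), (33, 227), (36, 230), (39, 233)]
[(330, 244), (333, 244), (336, 243), (339, 241), (342, 237), (345, 233), (348, 226), (351, 217), (354, 205), (357, 192), (0, 180), (3, 174), (6, 173), (9, 177), (12, 184), (15, 193), (18, 200), (21, 208), (24, 216), (27, 223), (30, 230), (33, 237), (36, 243), (39, 246)]
[(330, 243), (333, 244), (336, 240), (339, 236), (342, 238), (345, 246), (348, 248), (351, 242), (354, 227), (357, 202), (0, 177), (3, 159), (6, 151), (9, 152), (12, 158), (15, 169), (18, 183), (21, 198), (24, 214), (27, 230), (30, 241), (33, 245), (36, 245), (39, 244)]
[0.4330087  0.26649081 0.35731072] 15.925
```

```bash
python3 - <<'E'
from dial import *
def cen(im,a0,lo,hi,w=24):
    gr=profile(im,lo,hi).astype(float); k=(np.arange(a0-w,a0+w+1,3)//3)%120; d=np.clip(235-gr[k],0,None); return (np.arange(a0-w,a0+w+1,3)*d).sum()/d.sum(),d.max()
s=r.snapshot('scene'); I=0
for _ in range(8): q=r.snapshot('scene'); I=I+q['img']/8
now=I.astype(np.uint8); bef=cv2.imread('pics/scene4.png')[:,:,::-1].copy(); st=cv2.imread('pics/scene0.png')[:,:,::-1].copy()
for n,A in(('start',st),('bef',bef),('now',now)):
    c=facec(s,A,205); im=rect(s,c,A)
    for lo,hi in((12,15),(16,19.5),(17,20.5)):
        print(n,lo,'near6',np.round(cen(im,6,lo,hi),1),'near252',np.round(cen(im,252,lo,hi,12),1),'near90',np.round(cen(im,90,lo,hi,12),1))
t=r.snapshot('top')
x,y=np.round(proj(t,[[.5707,.343,.078]])[0]).astype(int); print(x,y); print(t['img'][y-9:y+10,x-9:x+10].min(2))
E
```

```text
th 205 centre [0.5703 0.3436] R 0.0214 rms 0.0008
start 12 near6 [13.4  1.5] near252 [246.8  72.2] near90 [ 89.2 148.7]
start 16 near6 [-3.1 21.6] near252 [250.9 133.9] near90 [89.8 40. ]
start 17 near6 [ 8.8 14.6] near252 [251.1 143.1] near90 [88.5 11.3]
th 205 centre [0.5703 0.3437] R 0.0215 rms 0.0007
bef 12 near6 [ 3.9 61.3] near252 [246.5  65.5] near90 [nan  0.]
bef 16 near6 [ 3.3 46.6] near252 [250.7 128.3] near90 [nan  0.]
bef 17 near6 [ 4.7 28. ] near252 [250.9 138.6] near90 [78.   4.4]
th 205 centre [0.5702 0.3436] R 0.021 rms 0.0006
now 12 near6 [ 4.3 59.2] near252 [nan  0.] near90 [nan  0.]
now 16 near6 [ 9.7 93.4] near252 [258.    1.1] near90 [93.   5.1]
now 17 near6 [ 9.3 76.9] near252 [258.9  17.7] near90 [94.2 16.6]
271 270
[[155 156 142 123 119 128 125 123 112 104 108 114 119 128 130 131 134 134
  131]
 [159 160 148 120 113 127 136 140 134 133 121 118 109 116 120 132 130 128
  129]
 [160 158 137 117 135 190 218 222 224 220 204 181 148 112 110 121 129 131
  128]
 [154 138 130 160 198 224 237 235 237 236 229 225 207 157 112 110 124 125
  132]
 [137 104 122 198 230 236 2
[... 557 characters left out ...]
 234 233 233 233 235 231 226 231 234 236 234 205 135 106
  155]
 [109 173 211 230 234 235 236 235 234 234 235 235 235 238 231 185 108  79
  119]
 [ 89 137 200 233 235 235 236 235 234 234 233 232 236 232 206 145  86  63
   96]
 [ 68 102 170 218 232 235 237 234 233 236 232 224 223 200 149  94  60  54
   74]
 [ 65  67 106 157 197 223 230 234 233 230 229 200 180 143  90  51  58  66
   68]
 [ 71  67  72  93 127 165 194 208 198 188 181 147 107  80  56  52  65  66
   66]
 [112 102  82  66  72  94 110 126 112 110 101  83  61  46  46  53  57  62
   64]
 [172 126  81  57  55  54  55  63  50  41  53  48  48  59  53  55  54  61
   56]]<stdin>:3: RuntimeWarning: invalid value encountered in scalar divide
```

```bash
cat > top.py <<'E'
from dial import *
I=0
for _ in range(10): t=r.snapshot('top'); I=I+t['img']/10
I=I.astype(np.uint8)
for th in (175,195):
    c=facec(t,I,th); im=rect(t,c,I)
    for lo,hi in((5,8),(8,11),(11,14),(15.5,18),(17,19.5)):
        p=profile(im,lo,hi).astype(float); o=[]
        for a0 in(6,186):
            k=np.arange(a0-30,a0+31,3); d=np.clip(np.median(p)-6-p[(k//3)%120],0,None); o+= [((k*d).sum()/max(d.sum(),1)).round(1),d.max().round()]
        print(lo,o)
E
python3 top.py
```

```text
th 175 centre [0.5724 0.3438] R 0.023 rms 0.0004
5 [np.float64(5.2), np.float64(29.0), np.float64(191.5), np.float64(32.0)]
8 [np.float64(3.6), np.float64(41.0), np.float64(189.6), np.float64(11.0)]
11 [np.float64(6.0), np.float64(46.0), np.float64(0.0), np.float64(0.0)]
15.5 [np.float64(5.5), np.float64(45.0), np.float64(0.0), np.float64(0.0)]
17 [np.float64(6.0), np.float64(51.0), np.float64(156.6), np.float64(2.0)]
th 195 centre [0.5723 0.3439] R 0.0221 rms 0.0004
5 [np.float64(4.8), np.float64(29.0), np.float64(191.8), np.float64(31.0)]
8 [np.float64(3.3), np.float64(41.0), np.float64(189.9), np.float64(11.0)]
11 [np.float64(5.7), np.float64(46.0), np.float64(0.0), np.float64(0.0)]
15.5 [np.float64(5.3), np.float64(45.0), np.float64(0.0), np.float64(0.0)]
17 [np.float64(5.8), np.float64(51.0), np.float64(157.0), np.float64(2.0)]
```

```bash
python3 -c "
from h import *
print(r.hand_in())"
```

```text
the job is handed in; nothing more can be done
None
```

I handed the job in with the carrier slid home against the stop and released, the arm clear, and the zero mark turned under the pointer; the two cameras put the mark within about 0.5 to 5 degrees of the pointer (limit 7.5), and the hand-in returned no verdict.

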